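Slide a shelf board out to its line and hold it for the pipette hanger

TASK

A colleague is about to clamp the pipette hanger to the white shelf board that lies on the grey steel bench riser. Slide the board straight outward, keeping it down flat on the riser and not running well past the mark, until the black line drawn across it is flush with the riser's outer edge and parallel to it. Keep hold of the board on the inner side of the line (by the upstand at its inner end, say) so that it stays level and cannot tip, and finish while still holding it like that; leave everything else on the bench where it is.

Things in the scene. Friction and masses are not known exactly. Their poses are not given: they have to be found in the camera images.
- board: white shelf board on the riser: 300 mm (x) by 220 mm (y), 12 mm thick, 0.55 to 0.95 kg; +x is outward, the way to slide. Inner (-x) end: a 12 mm thick upstand, 48 mm above the board's top, full width. 140 mm outward of the middle: a thin steel rail, 38 mm above the top. Origin: centre of the underside; it balances about 6 mm outward of it, so unheld it tips before its line gets to the edge
- board_line (a point): middle of the black line, 3 mm wide, drawn straight across the board's top from side to side, 30 mm to the inner side of the board's middle (180 mm from the outer end); the point lies on the top face, axes as the board's
- board_grip (a point): centre of the board's upstand (12 mm thick along x, 220 mm long along y, 48 mm tall), 24 mm above the board's top face and 114 mm inward of the line; axes as the board's
- riser_edge (a point): middle of the top outer edge of the fixed grey steel bench riser (flat top 300 mm long along x, 260 mm wide along y, 90 mm above the bench), over which the board is to overhang. +x points level and square outward from the edge, +y along the edge, z up; the riser's top reaches 300 mm from this point to -x
- tube_rack: white tube rack, a 130 x 70 x 57 mm block with capped tubes; origin at the centre of its underside, long side along its x
- hanger: small cream clamp-on pipette hanger lying on the bench, about 150 x 66 x 62 mm; origin under its clamp, which is 50 mm wide, its forked arm reaching 120 mm to its -x
- vortex: cream bench mixer with a round black cup on top, 150 x 118 x 156 mm; origin at the centre of its underside
- tip_box: grey tip box with a clear lid, 122 x 84 x 71 mm; origin at the centre of its underside
- bottle: amber bottle, 76 mm in diameter, 160 mm tall; origin at the centre of its underside
- beaker: glass beaker, 72 mm in diameter, 90 mm tall; origin at the centre of its underside

How it is judged:
By the outcome, as a careful person would: the job done as asked, in the order asked, and still so for the second after the job is handed in, while the arm keeps its last pose, push and grip.
It also fails if it takes over 38 s, if anything falls off the work surface, if the arm or the gripper's body presses on something with over 40 N, if the wrist force passes 120 N, or if a joint passes its speed limit or range.

ROBOT

A 6-joint arm with a two-finger parallel gripper is mounted at the origin on the work surface. World frame = base frame: x ahead of the robot, y to its left, z up, the work surface at z = 0. Lengths are in m, angles in rad, forces in N, time in s.
With the tool pointing down it reaches from about 0.275 to 0.825 m from the base axis. Payload 4.9 kg.
Tool frame: the origin (TCP) lies on the centre line of the jaws, within the pads' length; the fingertips stand 25 mm ahead of it and the grasp point (between the pads) lies 6 mm ahead of it; z points along the fingers, y is the direction in which the jaws open and shut (so a half turn about z gives the same grasp; the last joint's range is limited). The gripper opens to 85 mm and grips with 20 to 120 N. Pads are 22 mm wide; open, the fingers measure 114 mm over their backs; the gripper's body (76 mm by 85 mm) begins 54 mm behind the grasp point. The pads swing forward as they close: fully open they stand 13 mm farther back than shut.
Start: joints at [1.02, 0.326, -0.193, 1.052, 0, 1.437], TCP at [0.223, 0.503, 0.256] pointing down, gripper open.
Joint ranges: [-2.65, 2.65], [-0.97, 1.79], [-1.3, 1.35], [-1.93, 2.1], [-1.47, 1.37], [-3.14, 3.14]. Speed limits (rad/s): [2.57, 2.57, 3.14, 3.14, 3.14, 3.14].

INTERFACE

Orientations are given as a unit quaternion [w, x, y, z].
In Python, from plant import * gives the robot as it stands. The module is installed in compiled form; this text tells all that it offers.
- The arm moves only by the tool jog_arm, never from a script. Its argument "deltas" is one flat list of numbers, 5 for each row, row after row: the shift along the tool's x, y, z in mm, then the turn about the tool's z in degrees, then the opening in per cent of the stroke, from 0 (shut) to 100 (fully open). A call has 1 to 10 rows; each row shifts and turns the commanded pose from where the row before left it, along the tool's axes as they then stand; what a row does not reach is not made up. A row lasts 1/8 s, in which the tool goes at most 62.5 mm and 10.7 degrees, less where a joint would pass 70% of its speed; a pose out of reach is approached as far as the arm can. A call is refused whole if a number of a shift passes 62.5 or a number of a turn 10.7, either way. A call with a gripper value outside its range is refused whole. The fingers move at their own pace and stop on an object; "newtons" is the grip in N (left out, the last holds). Time passes only in rows, so rows that do not move let the fingers close. It gives the time, the measured TCP pose, the force and the opening at its end, in the units of the state.
- observe(): the state, without advancing time (a new reading comes with each control period).
- read_camera(name): name is "scene" or "top" or "wrist"; returns (picture, depth): 480x640x3 uint8, red, green, blue; 480x640 float32, m along the optical axis (not along the pixel's ray), 0 where there is no reading.
- camera_info(name): a dict with "fx", "fy", "cx", "cy" (pixels), "position" and "rotation" of the camera in the world. Camera axes: x right, y down, z forward; pixel columns grow to the right and rows downward; lengths in m; the calibration is good to about 2 mm. A picture is of the moment at which its call begins: read the wrist's pose just before it. camera_info takes no time and is no camera call; for the wrist camera it gives the pose at the moment of the call.
- sign_off(): hands the job in, once; it reports no verdict.
The state is a dict: "time": time; "joint_positions": joint angles; "qvel": joint speeds; "joint_torque": joint torques, N m; "position": TCP position; "eef_rot": TCP orientation; "wrist_force": force on the tool from outside, world axes, zero at the start; "ft_torque": the same for the moment, N m; "finger_gap": opening from 0.0 (shut) to 1.0 (fully open).
Only numpy, scipy, OpenCV 4.12 (cv2) and the standard library are available. Lean on these libraries where they do the work, as an engineer would, in place of code of your own. Each camera call takes 0.05 s, during which the arm holds its last target.

## Working session

There is one attempt and no reset: what is moved stays moved. The work goes in short steps, Python scripts to look and compute and a tool call to move; the robot and the scene stay as the last step left them, time stands still between calls to the robot, and variables do not carry over. Pictures are saved under pics/ and viewed, and the job is handed in when it is done.

Besides the shell and the picture viewer there is one more tool, called after "Emit:" as a command line: name --argument value ..., lists and objects as JSON in quotes. jog_arm: Moves the arm, as the interface text tells. Its arguments: {"type":"object","properties":{"deltas":{"type":"array","items":{"type":"number"}},"newtons":{"type":"number"}},"required":["deltas"]}

```bash
mkdir -p pics
cat > h.py <<'E'
from plant import *
import numpy as np, cv2
def snap(n,f):
    i=camera_info(n); p,d=read_camera(n)
    np.savez('pics/'+f+'.npz',p=p,d=d,**{k:np.array(v) for k,v in i.items() if k in('fx','fy','cx','cy','position','rotation')})
    cv2.imwrite('pics/'+f+'.png',p[:,:,::-1]); return p,d,i
def px(f,u,v,z=None):
    a=np.load('pics/'+f+'.npz'); R=a['rotation']
    r=R@np.array([(u-a['cx'])/a['fx'],(v-a['cy'])/a['fy'],1.]); t=a['position']
    if z is None:
        return t+r*a['d'][int(round(v)),int(round(u))]
    return t+r*(z-t[2])/r[2]
E
python3 - <<'E'
from h import *
print(observe())
for n in('scene','top'):
    p,d,i=snap(n,n+'0'); print(i)
E
```

```text
{'time': 0.0, 'joint_positions': array([ 1.01980664e+00,  3.26923597e-01, -1.93576156e-01,  1.05199014e+00,
        9.58868876e-06,  1.43657202e+00]), 'qvel': array([ 8.93314458e-04,  2.54534434e-05, -8.75393222e-04, -1.43229101e-03,
       -3.79958848e-04, -9.41948347e-04]), 'joint_torque': array([-7.00519631e-04, -4.43404913e+01,  2.62437505e+01,  1.55822723e-02,
       -3.36531584e-04,  1.76461947e-05]), 'position': array([0.22236226, 0.50246685, 0.25551577]), 'eef_rot': array([-2.88987488e-04,  2.06877780e-01,  9.78366428e-01, -7.95960080e-04]), 'wrist_force': array([-0.24207902, -0.88350603, -0.21004368]), 'ft_torque': array([-0.01367789, -0.01139708,  0.01015955]), 'finger_gap': 1.001929126365662}
{'fx': 540.9058880782864, 'fy': 540.9058880782864, 'cx': 311.1524326486759, 'cy': 234.97366108167557, 'position': array([0.97866192, 0.76026111, 1.17259264]), 'rotation': array([-0.08468329,  0.22834962,  0.91913493, -0.30963878])}
{'fx': 535.3439469694607, 'fy': 535.3439469694607, 'cx': 322.5868923174329, 'cy': 238.45344856615944, 'position': array([0.29394357, 0.02402123, 1.25183922]), 'rotation': array([-0.08966589,  0.7435356 , -0.65744767,  0.08293016])}
```

```bash
python3 - <<'E'
s=open('h.py').read()
s=s.replace("R=a['rotation']","R=qm(a['rotation'])").replace("def snap","from scipy.spatial.transform import Rotation as Ro\ndef qm(q): return Ro.from_quat([q[1],q[2],q[3],q[0]]).as_matrix()\ndef snap")
open('h.py','w').write(s)
E
python3 -c "
from h import *
print(qm(observe()['eef_rot']))"
```

```text
[[-9.14364407e-01  4.04891378e-01 -8.38688402e-04]
 [ 4.04892175e-01  9.14363517e-01 -1.29793199e-03]
 [ 2.41344605e-04 -1.52636118e-03 -9.99998806e-01]]
```

View pics/scene0.png

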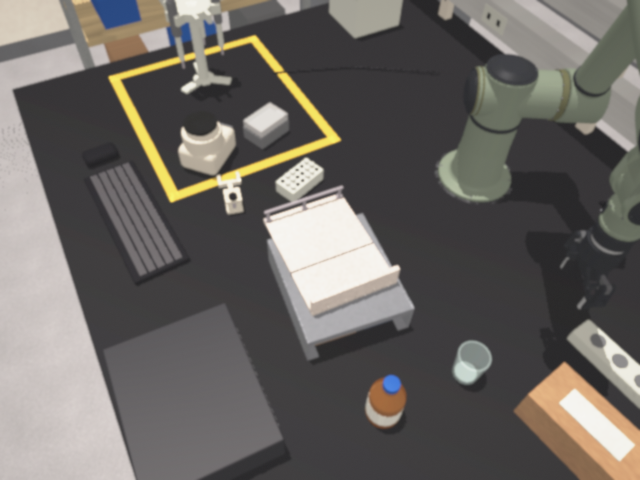

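View pics/top0.png

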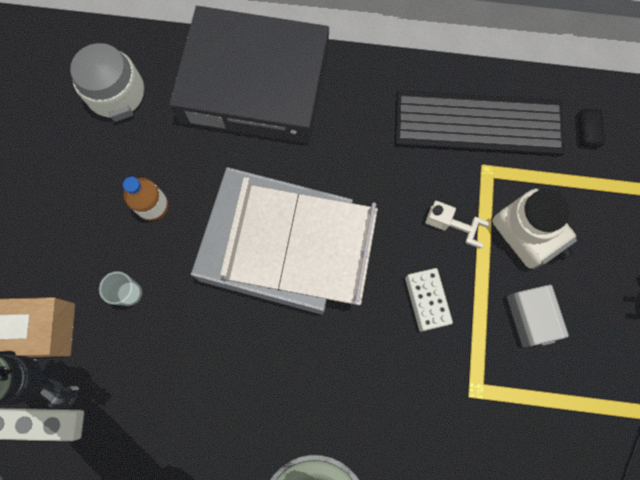

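Run:
```python
from h import *
p=cv2.imread('pics/top0.png')[155:325,185:390]
cv2.imwrite('pics/c1.png',cv2.resize(p,None,fx=3.9,fy=3.5,interpolation=cv2.INTER_CUBIC))
for n,u,v in[('riser',215,265),('riser',215,220),('board',270,215),('board',320,270),('board',270,270),('riser',335,190)]:
    print(n,px('top0',u,v).round(4))
```

```text
riser [0.4936 0.2813 0.0904]
riser [0.5956 0.299  0.0898]
board [0.6207 0.177  0.0959]
board [0.5088 0.0498 0.1019]
board [0.4953 0.158  0.1023]
riser [0.7309 0.04   0.0011]
```

View pics/c1.png

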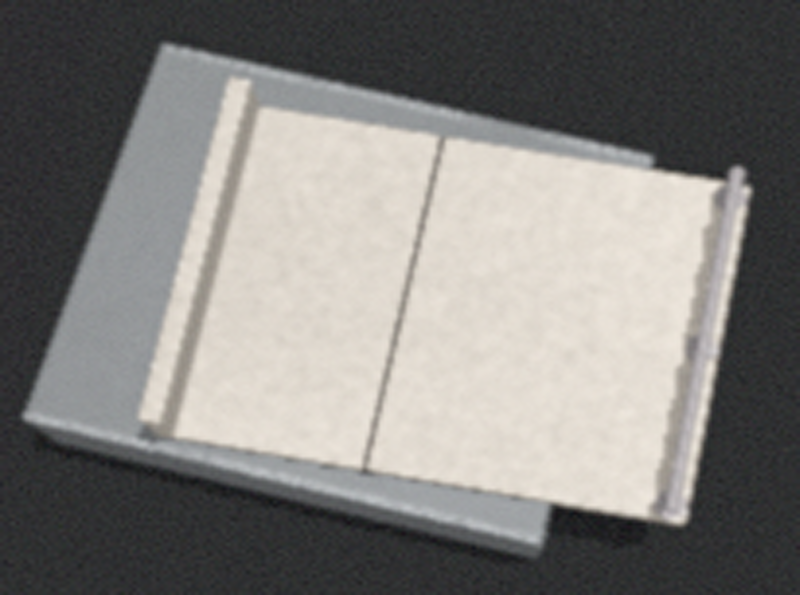

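```bash
cat > fit.py <<'E'
from h import *
import sys
def cloud(f):
    a=np.load('pics/'+f+'.npz'); R=qm(a['rotation']); v,u=np.mgrid[0:480,0:640]
    r=np.stack([(u-a['cx'])/a['fx'],(v-a['cy'])/a['fy'],np.ones(u.shape)],-1)@R.T
    return a['position']+r*a['d'][...,None], a['p'], a['d']
E
python3 - <<'E'
from h import *
def c(x,y): return 185+(x+.5)/3.9024-.5,155+(y+.5)/3.5-.5
def P(x,y,z): return px('top0',*c(x,y),z=z)[:2]
for n,x,y,z in [('r_in_far',162,43,.09),('r_out_far',655,155,.09),('r_in_near',25,415,.09),('r_out_near',545,543,.09),('L far',442,138,.102),('L near',367,470,.102),('U far L',228,80,.15),('U far R',250,80,.15),('U near L',140,422,.15),('U near R',162,425,.15),('b outer far',750,187,.102),('b outer near',686,524,.102)]:
    print(n,P(x,y,z).round(4))
p=cv2.imread('pics/top0.png')
cv2.imwrite('pics/c2.png',cv2.resize(p[250:320,290:390],None,fx=8,fy=8,interpolation=cv2.INTER_CUBIC))
cv2.imwrite('pics/c3.png',cv2.resize(p[160:230,310:390],None,fx=8,fy=8,interpolation=cv2.INTER_CUBIC))
E
```

```text
r_in_far [0.7245 0.2951]
r_out_far [ 0.6834 -0.0032]
r_in_near [0.469  0.3305]
r_out_near [0.4253 0.0301]
L far [0.6756 0.1208]
L near [0.4565 0.1333]
U far L [0.6826 0.2405]
U far R [0.6841 0.2283]
U near L [0.4634 0.2531]
U near R [0.463  0.2411]
b outer far [ 0.6647 -0.0595]
b outer near [ 0.445  -0.0456]
```

View pics/c2.png

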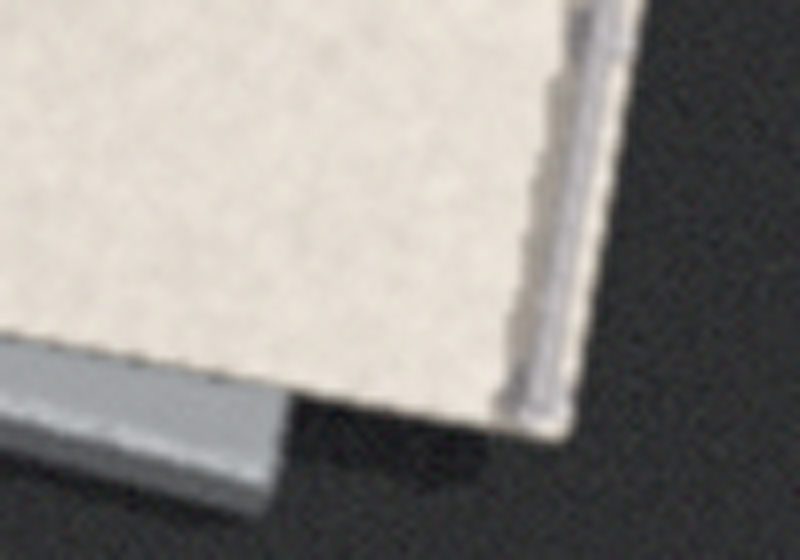

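View pics/c3.png

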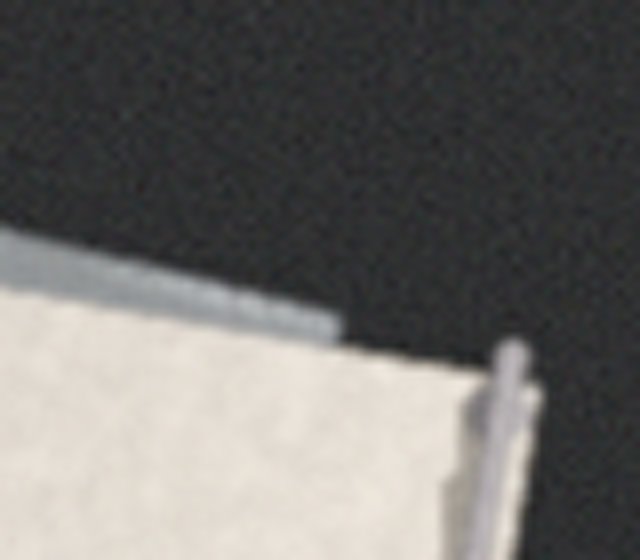

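Emit:
jog_arm --deltas '[0,0,0,-10.2,100,0,0,0,-10.2,100,-40,-26,0,0,100,-40,-26,0,0,100,-40,-26,0,0,100,-40,-26,0,0,100,-40,-26,0,0,100,-40,-26,0,0,100,-40,-26,0,0,100,-40,-26,0,0,100]'

```text
time: 1.35
position: [0.5303, 0.2747, 0.2558]
eef_rot: [-0.0, 0.03, 1.0, -0.0]
wrist_force: [1.0, 0.0, 0.5]
finger_gap: 1.0
```

Run:
```python
from h import *
def c(x,y): return 290+(x+.5)/8-.5,250+(y+.5)/8-.5
print('near',px('top0',*c(275,483),z=.09)[:2].round(4))
print('far',px('top0',310+343.5/8-.5,160+312.5/8-.5,z=.09)[:2].round(4))
s=observe();print(s['time'],s['position'],qm(s['eef_rot'])[:,0])
p,d,i=snap('wrist','w1');print(i['position'])
```

```text
near [0.4249 0.0308]
far [ 0.6843 -0.003 ]
1.35 [0.53034276 0.27471557 0.2558413 ] [-9.98148574e-01  6.08177870e-02  7.87912652e-04]
[0.46410874 0.27840021 0.37241146]
```

View pics/w1.png

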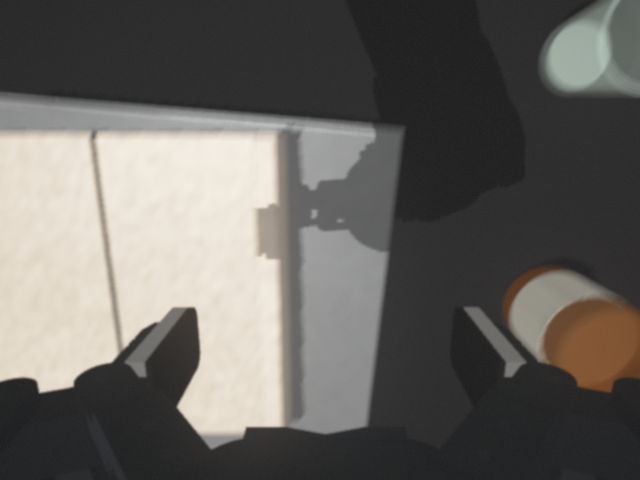

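Run:
```python
from fit import *
W,p,d=cloud('w1')
for v in(150,200,300,350,400):
    print(v,[(u,tuple(W[v,u].round(3))) for u in range(262,310,6)])
# points upstand top
m=(abs(W[...,2]-.15)<.006)&(d>0); m[:, :200]=0;m[:, 400:]=0; m[425:]=0
q=W[m]; print(len(q),q.mean(0), q.min(0),q.max(0)); 
A=np.polyfit(q[:,0],q[:,1],1);print(A,np.degrees(np.arctan(A[0])))
cv2.imwrite('pics/c4.png',cv2.resize(p[100:440,220:420,::-1],None,fx=3,fy=1.7,interpolation=cv2.INTER_CUBIC))
```

```text
150 [(262, (np.float64(0.472), np.float64(0.245), np.float64(0.149))), (268, (np.float64(0.472), np.float64(0.248), np.float64(0.148))), (274, (np.float64(0.472), np.float64(0.251), np.float64(0.149))), (280, (np.float64(0.472), np.float64(0.253), np.float64(0.138))), (286, (np.float64(0.474), np.float64(0.253), np.float64(0.102))), (292, (np.float64(0.475), np.float64(0.256), np.float64(0.089))), (298, (np.float64(0.475), np.float64(0.26), np.float64(0.089))), (304, (np.float64(0.475), np.float64(0.264), np.float64(0.089)))]
200 [(262, (np.float64(0.498), np.float64(0.243), np.float64(0.149))), (268, (np.float64(0.498), np.float64(0.246), np.float64(0.15))), (274, (np.float64(0.498), np.float64(0.249), np.float64(0.149))), (280, (np.float64(0.499), np.float64(0.252), np.float64(0.146))), (286, (np.float64(0.505), np.float64(0.251), np.float64(0.108))), (292, (np.float64(0.508), np.float64(0.253), np.float64(0.088))), (298, (np.float64(0.508), np.float64(0.257), np.float64(0.089))), (304, (np.float64(0.508), np.float64(0.262), np.float64(0.089)))]
300 [(262, (np.float64(0.555), np.fl
[... 1010 characters left out ...]
oat64(0.088)))]
400 [(262, (np.float64(0.654), np.float64(0.22), np.float64(0.101))), (268, (np.float64(0.62), np.float64(0.234), np.float64(0.149))), (274, (np.float64(0.621), np.float64(0.238), np.float64(0.149))), (280, (np.float64(0.621), np.float64(0.241), np.float64(0.149))), (286, (np.float64(0.631), np.float64(0.243), np.float64(0.135))), (292, (np.float64(0.665), np.float64(0.24), np.float64(0.088))), (298, (np.float64(0.664), np.float64(0.245), np.float64(0.089))), (304, (np.float64(0.664), np.float64(0.25), np.float64(0.089)))]
6438 [0.54169352 0.24320483 0.14886927] [0.46184557 0.23077809 0.14402287] [0.64092495 0.25424366 0.15140407]
[-0.06633019  0.27913546] -3.7948807487390357
```

View pics/c4.png

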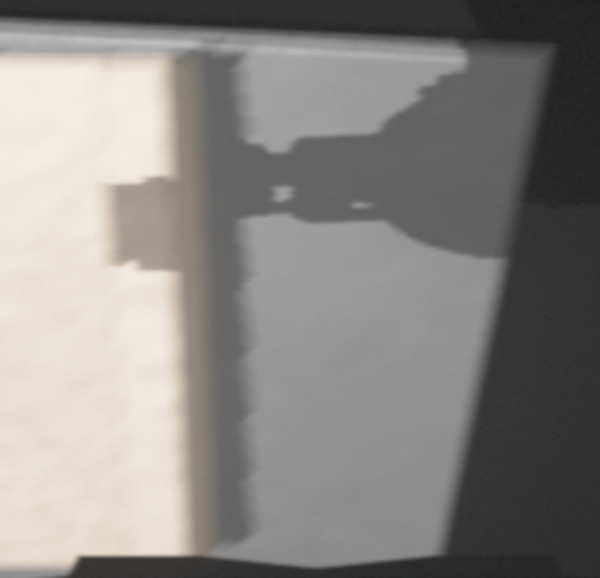

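Emit:
jog_arm --deltas '[-22.5,-15.5,0,0,100,-22.5,-15.5,0,-0.2,100,0,0,0,0,70,0,0,30,0,70,0,0,30,0,70,0,0,30,0,70,0,0,20,0,70,0,0,8,0,70,0,0,0,0,70]' --newtons 80

```text
time: 2.52
position: [0.5718, 0.2426, 0.1381]
eef_rot: [-0.0, 0.028, 1.0, -0.0]
wrist_force: [-0.1, -0.5, 0.3]
finger_gap: 0.698
```

Run:
```python
from h import *
s=observe();print(s['time'],s['position'],qm(s['eef_rot']),s['wrist_force'],s['finger_gap'])
p,d,i=snap('scene','s2')
cv2.imwrite('pics/c5.png',cv2.resize(p[150:370,230:450,::-1],None,fx=2.7,fy=2.7,interpolation=cv2.INTER_CUBIC))
```

```text
2.525 [0.57178543 0.24262507 0.13810568] [[-9.98395646e-01  5.66144536e-02 -9.67924105e-04]
 [ 5.66146307e-02  9.98396093e-01 -1.56577990e-04]
 [ 9.57507068e-04 -2.11125449e-04 -9.99999519e-01]] [-0.14917118 -0.49880226  0.27023425] 0.6983628940242128
```

View pics/c5.png

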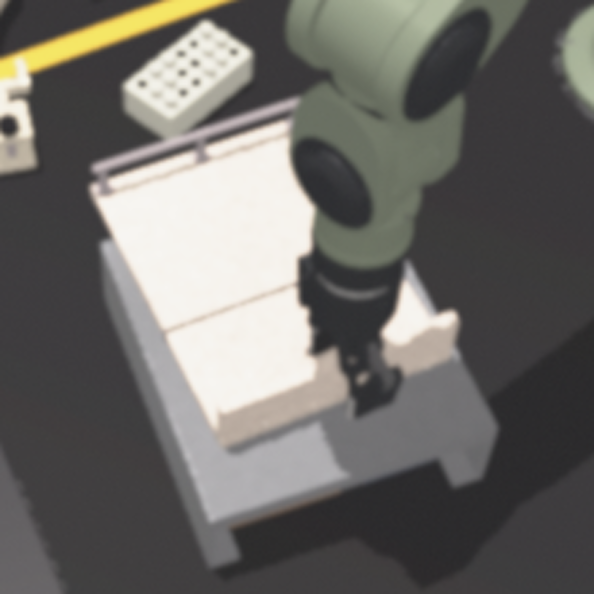

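Emit:
jog_arm --deltas '[0,-1.4,0,0.3,40,0,0,0,0,20,0,0,0,0,0,0,0,0,0,0,0,0,0,0,0,0,0,0,0,0,0,0,0,0,0]' --newtons 80

```text
time: 3.45
position: [0.5727, 0.2412, 0.1391]
eef_rot: [0.001, 0.031, 1.0, 0.0]
wrist_force: [-1.7, 0.6, 5.1]
finger_gap: 0.127
```

Run:
```python
from h import *
s=observe();print(s['time'],s['position'],qm(s['eef_rot'])[:,0],s['wrist_force'],s['ft_torque'],s['finger_gap'])
p,d,i=snap('top','t2'); snap('wrist','w2')
cv2.imwrite('pics/c6.png',cv2.resize(p[155:325,185:390,::-1],None,fx=3.9,fy=3.5,interpolation=cv2.INTER_CUBIC))
```

```text
3.45 [0.57274119 0.24115257 0.13907326] [-0.99804132  0.06255001 -0.00101371] [-1.71017663  0.6107292   5.05631563] [ 0.17680231  0.226931   -0.13962892] 0.12744136085374047
```

View pics/c6.png

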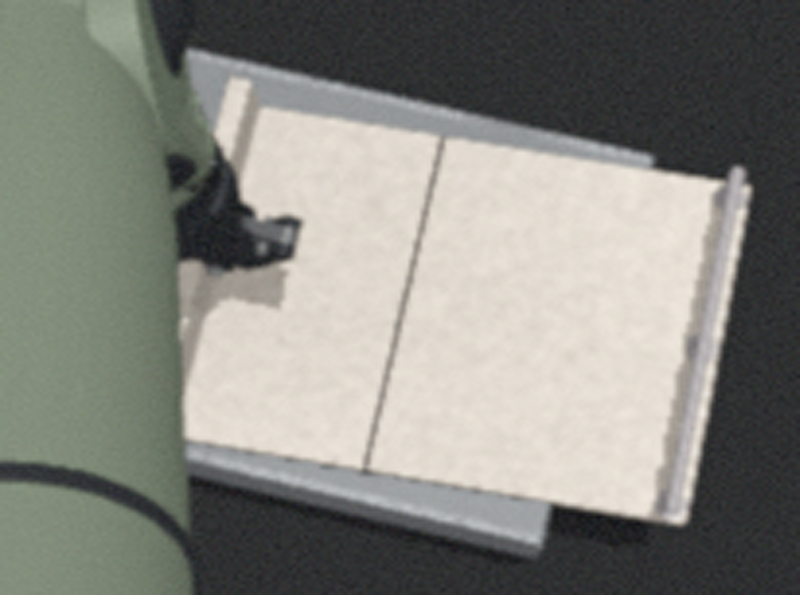

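View pics/w2.png

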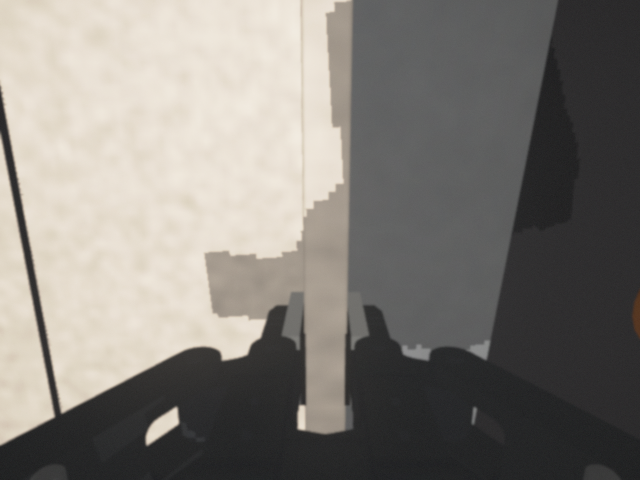

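```bash
cat > edge.py <<'E'
from h import *
from scipy.ndimage import map_coordinates, gaussian_filter
def edge(f,a,b,z,mode='grad',w=3.5,lo=.08,hi=.92):
    p=np.load('pics/'+f+'.npz')['p']; g=gaussian_filter(p.astype(float).mean(2),.7)
    a=np.array(a,float);b=np.array(b,float);t=(b-a)/np.linalg.norm(b-a);n=np.array([-t[1],t[0]])
    s=np.linspace(-w,w,57); P=[]
    for k in np.linspace(lo,hi,40):
        q=a+(b-a)*k; c=q+s[:,None]*n
        v=map_coordinates(g,[c[:,1],c[:,0]],order=1)
        m=np.abs(np.gradient(v)) if mode=='grad' else v.max()-v
        m=m*(m>.5*m.max()); P.append(q+n*(m*s).sum()/m.sum())
    W=np.array([px(f,u,v,z)[:2] for u,v in P]); W0=W
    for _ in range(3):
        c=W.mean(0); d=np.linalg.svd(W-c)[2][0]; d*=np.sign(d[np.argmax(abs(d))]); r=(W-c)@[-d[1],d[0]]
        W=W[abs(r)<=max(2*r.std(),1e-4)]
    return c,d,np.degrees(np.arctan2(d[1],d[0])),r.std(),len(W)
E
python3 - <<'E'
from edge import *
def c(x,y): return 185+(x+.5)/3.9024-.5,155+(y+.5)/3.5-.5
for n,a,b,z,m in [('r far',(162,43),(655,155),.09,'grad'),('r inner',(162,43),(25,415),.09,'grad'),('line',(442,138),(367,470),.102,'line'),('b outer',(750,187),(686,524),.102,'grad'),('b far',(260,107),(720,180),.102,'grad'),('b near',(165,437),(660,520),.102,'grad')]:
    for f in('top0','t2'):
        if f=='t2' and n in('r inner','b near'): continue
        k=(.2,.9) if n in('r far','b far') else (.08,.92)
        r=edge(f,c(*a),c(*b),z,m,lo=k[0],hi=k[1]); print(n,f,r[0].round(4),round(r[2],2),round(r[3]*1e3,2),r[4])
E
```

```text
r far top0 [0.7021 0.1305] 81.96 0.25 37
r far t2 [0.7018 0.1289] 81.95 0.26 38
r inner top0 [0.5945 0.3138] -8.02 0.17 40
line top0 [0.5629 0.128 ] -3.74 0.11 37
line t2 [0.5668 0.1275] -3.75 0.13 36
b outer top0 [ 0.553 -0.053] -3.87 0.22 40
b outer t2 [ 0.5529 -0.0532] -3.79 0.21 40
b far top0 [0.6749 0.0844] 86.39 0.46 35
b far t2 [0.675  0.0865] 86.35 0.42 33
b near top0 [0.4553 0.1077] 85.93 0.54 40
```

Emit:
jog_arm --deltas '[-0.5,-5,0,0.3,0,-0.5,-10,0,0.5,0,-0.5,-10,0,0.5,0,-0.6,-12,0,0.5,0,-0.6,-12,0,0.5,0,-0.6,-12,0,0.5,0,-0.6,-12,0,0.5,0,-0.6,-10,0,0.5,0,-0.5,-10,0,0.3,0,-0.4,-6,0,0.2,0]'

```text
time: 4.8
position: [0.5694, 0.1437, 0.1395]
eef_rot: [0.001, 0.068, 0.998, 0.003]
wrist_force: [1.1, 8.9, 5.5]
finger_gap: 0.129
```

Emit:
jog_arm --deltas '[0,0,0,0,0]'

```text
time: 4.92
position: [0.5694, 0.143, 0.1394]
eef_rot: [0.001, 0.068, 0.998, 0.002]
wrist_force: [1.6, 5.5, 4.3]
finger_gap: 0.127
```

Run:
```python
from h import *
s=observe();print(s['time'],s['position'],qm(s['eef_rot'])[:,0],s['wrist_force'],s['ft_torque'],s['finger_gap'])
p,d,i=snap('top','t3'); 
cv2.imwrite('pics/c7.png',cv2.resize(p[155:325,245:445,::-1],None,fx=4,fy=3.5,interpolation=cv2.INTER_CUBIC))
p,d,i=snap('scene','s3')
cv2.imwrite('pics/c8.png',cv2.resize(p[150:370,230:450,::-1],None,fx=2.7,fy=2.7,interpolation=cv2.INTER_CUBIC))
```

```text
4.925 [0.56939533 0.14304689 0.13938934] [-0.99063069  0.13654161 -0.00268905] [1.64064684 5.49259884 4.25521867] [ 0.88732278 -0.15150339 -0.02193116] 0.12719726227538966
```

View pics/c7.png

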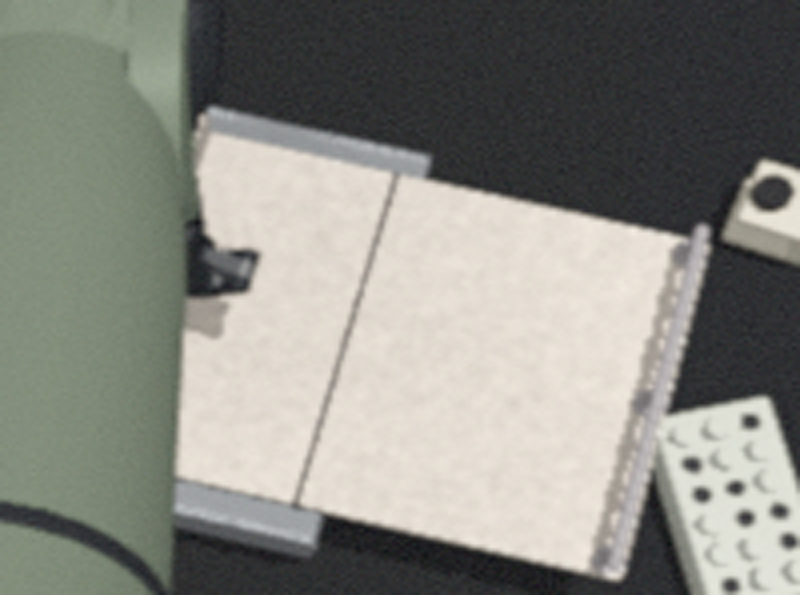

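View pics/c8.png

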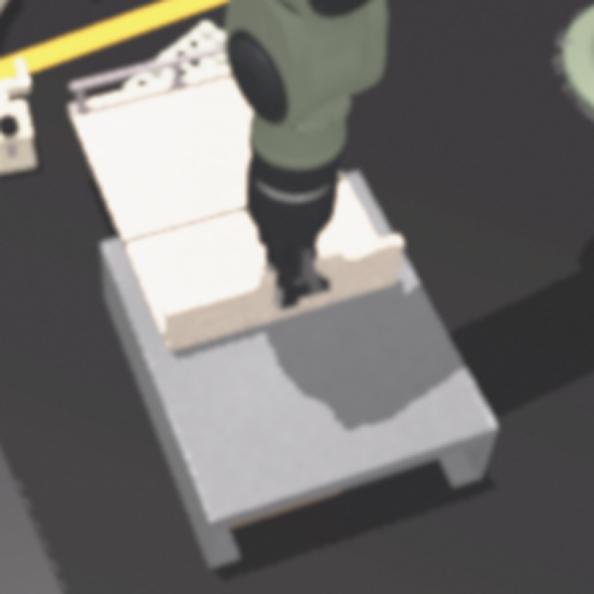

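Run:
```python
from edge import *
from fit import cloud
W,p,d=cloud('t3'); W0,_,_=cloud('top0')
m=np.zeros(d.shape,bool); m[265:335,400:455]=1
z=W0[...,2][m]; print('rack z pct',np.percentile(z,[50,90,95,99,100]))
# board plane from t3
def c(x,y): return 245+(x+.5)/4-.5,155+(y+.5)/3.5-.5
for n,a,b,zz,mm in [('line',(398,175),(297,503),.102,'line'),('b far',(405,176),(670,234),.102,'grad'),('b outer',(704,240),(620,578),.102,'grad'),('r far',(210,107),(431,157),.09,'grad')]:
    r=edge('t3',c(*a),c(*b),zz,mm); print(n,r[0].round(4),round(r[2],2),round(r[3]*1e3,2),r[4])
n=np.array([-.1397,-.9902])
for zz,u0,u1 in((.102,300,330),(.102,340,385)):
    q=W[210:270,u0:u1].reshape(-1,3); print('board z',np.median(q[:,2]))
q=W[205:275,300:395].reshape(-1,3); q=q[abs(q[:,2]-.102)<.015]; A=np.c_[q[:,:2]@n,q[:,:2]@[.99,-.14],np.ones(len(q))]; print('slope',np.linalg.lstsq(A,q[:,2],rcond=None)[0])
im=cv2.imread('pics/t3.png')
a=cv2.resize(im[190:215,325:365],None,fx=14,fy=14,interpolation=cv2.INTER_CUBIC); b=cv2.resize(im[292:317,300:340],None,fx=14,fy=14,interpolation=cv2.INTER_CUBIC)
cv2.imwrite('pics/c9.png',a);cv2.imwrite('pics/c10.png',b)
```

```text
rack z pct [0.00860616 0.04827505 0.05363067 0.05680145 1.25183922]
line [0.554  0.0306] -7.88 0.11 36
b far [ 0.654  -0.0661] 82.07 0.14 33
b outer [ 0.5319 -0.1492] -7.98 0.42 31
r far [0.692  0.0597] 82.08 0.21 36
board z 0.10286015413464533
board z 0.10229706716932296
slope [-0.00323366  0.00073566  0.101723  ]
```

View pics/c9.png

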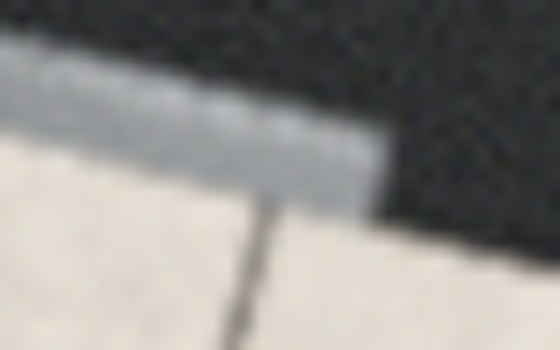

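View pics/c10.png

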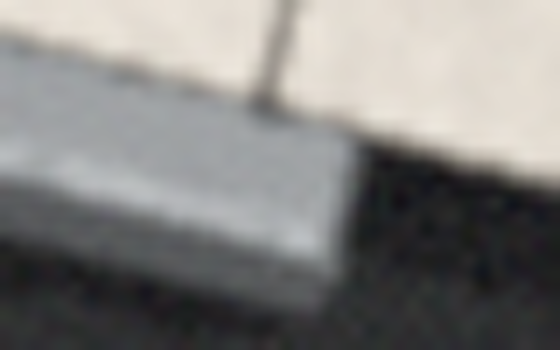

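```bash
cat > gap.py <<'E'
from edge import *
# riser outer edge from stubs
def stub(f,a,b): return edge(f,a,b,.09,'grad',w=2.5,lo=.15,hi=.85)
def gap(f,sf,sn,line):
    A=stub(f,*sf);B=stub(f,*sn); L=edge(f,*line,.102,'line')
    e=A[0]-B[0]; e/=np.linalg.norm(e); print('edge angle from stubs',np.degrees(np.arctan2(e[1],e[0])),A[0],B[0],A[2],B[2])
    th=np.radians(-8.0); e2=np.array([np.cos(th),np.sin(th)])
    n2=np.array([e2[1],-e2[0]]); 
    l=L[0]; d=L[1]
    print('line ang',L[2])
    for nm,S in(('far',A),('near',B)):
        s=S[0]; k=(s-l)@e2/(d@e2); print(nm,'gap mm',1e3*(s-(l+k*d))@n2)
E
python3 - <<'E'
from gap import *
f=lambda x,y:(325+(x+.5)/14-.5,190+(y+.5)/14-.5)
g=lambda x,y:(300+(x+.5)/14-.5,292+(y+.5)/14-.5)
c=lambda x,y:(245+(x+.5)/4-.5,155+(y+.5)/3.5-.5)
gap('t3',(f(391,135),f(373,215)),(g(357,155),g(336,262)),(c(398,175),c(297,503)))
E
```

```text
edge angle from stubs -7.873063879314185 [ 0.67587471 -0.00238609] [0.43251625 0.03126609] -3.8970715369609534 -7.826104377920606
line ang -7.88208632992969
far gap mm 15.937474662373779
near gap mm 15.97616142060815
```

Emit:
jog_arm --deltas '[0,-4,0,0,0,0,-5,0,0,0,0,-4,0,0,0,0,-2,0,0,0,0,0,0,0,0,0,0,0,0,0]'

```text
time: 5.78
position: [0.5675, 0.1293, 0.1396]
eef_rot: [0.002, 0.068, 0.998, 0.003]
wrist_force: [1.1, 7.5, 7.0]
finger_gap: 0.13
```

Run:
```python
from edge import *
s=observe();print(s['time'],s['position'],qm(s['eef_rot'])[:,0],s['wrist_force'],s['ft_torque'],s['finger_gap'])
snap('top','t4'); im=cv2.imread('pics/t4.png')
a=cv2.resize(im[190:215,325:365],None,fx=14,fy=14,interpolation=cv2.INTER_CUBIC); b=cv2.resize(im[292:317,300:340],None,fx=14,fy=14,interpolation=cv2.INTER_CUBIC)
cv2.imwrite('pics/c11.png',np.hstack([a[:, :],b])[:, ::1] if 0 else cv2.resize(np.vstack([a,b]),(480,600)))
```

```text
5.775 [0.56749951 0.12926232 0.13962148] [-0.99074753  0.13568655 -0.00291522] [1.13988605 7.49035186 7.0401023 ] [ 1.47322164 -0.12435268 -0.03311562] 0.1299907246183563
```

View pics/c11.png

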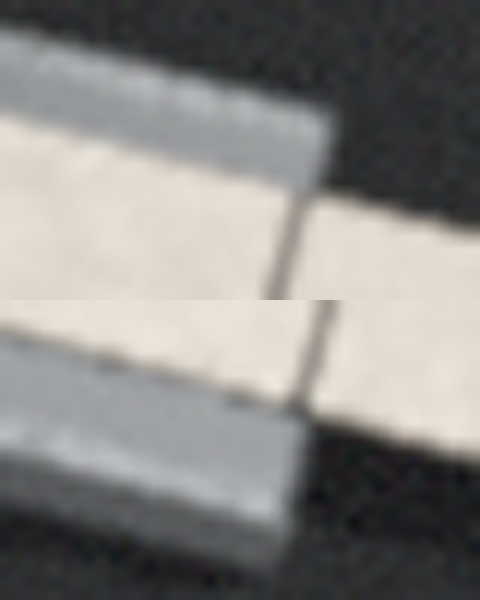

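Run:
```python
from gap import *
from fit import cloud
f=lambda x,y:(325+(x+.5)/14-.5,190+(y+.5)/14-.5)
g=lambda x,y:(300+(x+.5)/14-.5,292+(y+.5)/14-.5)
gap('t4',(f(391,135),f(375,205)),(g(355,165),g(336,262)),((350,206),(324.4,300.3)))
W,p,d=cloud('t4');n=np.array([-.1397,-.9902])
q=W[210:280,300:400].reshape(-1,3); q=q[abs(q[:,2]-.102)<.01]; A=np.c_[q[:,:2]@n,q[:,:2]@[.99,-.14],np.ones(len(q))]; print('slope',np.linalg.lstsq(A,q[:,2],rcond=None)[0],len(q))
```

```text
edge angle from stubs -7.847396087767391 [ 0.6767421  -0.00251164] [0.43172408 0.03125816] -3.1235502665983788 -9.248182342302927
line ang -7.8716013753415375
far gap mm 2.1443662252821767
near gap mm 2.2488557970715863
slope [-0.00528797  0.00109471  0.10128728] 6532
```

Run:
```python
from fit import *
n=np.array([-.1397,-.9902])
for f,u0,u1 in(('top0',260,350),('t2',260,350),('t3',300,395),('t4',300,400),('t4',300,335),('t4',340,400)):
    W,p,d=cloud(f)
    q=W[210:280,u0:u1].reshape(-1,3); q=q[abs(q[:,2]-.102)<.01]
    for _ in range(3):
        A=np.c_[q[:,:2]@n,q[:,:2]@[.99,-.14],np.ones(len(q))]; x=np.linalg.lstsq(A,q[:,2],rcond=None)[0]; r=q[:,2]-A@x; k=abs(r)<2.5*r.std(); q=q[k]
    print(f,x,len(q),r.std())
```

```text
top0 [0.00077886 0.0022947  0.10135158] 6168 0.0021046491014751908
t2 [0.00048375 0.00068322 0.10213188] 6124 0.0021132343638167214
t3 [-0.00307491  0.00087104  0.10167317] 6236 0.002044170483214277
t4 [-0.00519348  0.00084169  0.101422  ] 6406 0.0020588151227972262
t4 [-0.00366209  0.00063937  0.1017246 ] 2134 0.002063679987544256
t4 [-0.00563341  0.00105619  0.10127653] 3927 0.0020528906272389356
```

Emit:
jog_arm --deltas '[0,0,0.8,0,0,0,0,0.8,0,0,0,-1,0,0,0,0,-1.2,0,0,0,0,0,0,0,0,0,0,0,0,0]'

```text
time: 6.58
position: [0.5677, 0.1284, 0.1393]
eef_rot: [0.002, 0.068, 0.998, 0.004]
wrist_force: [-0.5, 12.7, 13.1]
finger_gap: 0.129
```

```bash
cat > m.py <<'E'
import sys
from gap import *
from fit import cloud
F=sys.argv[1]; du=float(sys.argv[2])
s=observe();print(s['time'],s['position'],qm(s['eef_rot'])[:,0],s['wrist_force'],s['ft_torque'],s['finger_gap'])
snap('top',F); im=cv2.imread('pics/'+F+'.png')
a=im[190:215,325:365];b=im[292:317,300:340]
cv2.imwrite('pics/z'+F+'.png',cv2.resize(np.vstack([a,b]),(480,600),interpolation=cv2.INTER_CUBIC))
f=lambda x,y:(325+(x+.5)/14-.5,190+(y+.5)/14-.5)
g=lambda x,y:(300+(x+.5)/14-.5,292+(y+.5)/14-.5)
gap(F,(f(391,135),f(377,195)),(g(353,175),g(336,262)),((350+du,206),(324.4+du,300.3)))
W,p,d=cloud(F);n=np.array([-.1397,-.9902])
q=W[210:280,300:400].reshape(-1,3); q=q[abs(q[:,2]-.102)<.01]; A=np.c_[q[:,:2]@n,q[:,:2]@[.99,-.14],np.ones(len(q))]; print('slope',np.linalg.lstsq(A,q[:,2],rcond=None)[0])
E
python3 m.py t5 1
```

```text
6.575 [0.56768819 0.12838834 0.13932899] [-0.99083539  0.13500955 -0.00420225] [-0.45763801 12.71070797 13.09793906] [ 1.8345452   0.51469157 -0.20473605] 0.12939880430448056
edge angle from stubs -7.842778737540336 [ 0.67757901 -0.00258002] [0.43094224 0.03139263] -1.7975038123626317 -10.700895768984699
line ang -7.923787461972207
far gap mm 1.136770846259732
near gap mm 1.4887756827643532
slope [-0.00406403  0.00208695  0.10094199]
```

View pics/zt5.png

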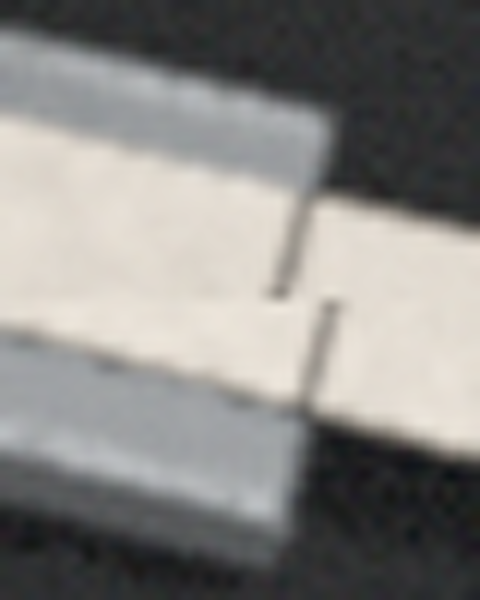

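```bash
cat >> m.py <<'E'
n=np.array([-.1370,-.9906])
for ff,u in(('t3',None),(F,du)):
    L=edge(ff,*(((350+u,206),(324.4+u,300.3)) if u is not None else ((344.1,204.6),(318.9,298.3))),.102,'line')
    l,dd=L[0],L[1]
    for S in([.67587,-.00239],[.43252,.03127]):
        k=(np.array(S)-l)@[.9906,-.137]; print(ff,'gap vs t3 edge',1e3*((np.array(S)-l-k*dd)@n),round(L[2],2))
E
python3 m.py t6 1
```

```text
6.625 [0.56767611 0.12842909 0.13935671] [-0.99083984  0.13497594 -0.00423058] [-0.05687108 12.58385159 13.64620744] [ 1.90709927  0.524987   -0.23665999] 0.12694007144927297
edge angle from stubs -7.866467471810335 [ 0.67758003 -0.00257141] [0.43095008 0.03150421] -1.1389631851503401 -9.597518443396682
line ang -7.9455163588141655
far gap mm 1.083233583824402
near gap mm 1.4267323446793174
slope [-0.00314797  0.00228986  0.10082675]
t3 gap vs t3 edge 15.945018206195316 -7.89
t3 gap vs t3 edge 15.99823019993233 -7.89
t6 gap vs t3 edge 1.1399730615701684 -7.95
t6 gap vs t3 edge 1.441732481585346 -7.95
```

Emit:
jog_arm --deltas '[0,-0.8,0,0,0,0,-0.7,0,0,0,0,0,0,0,0,0,0,0,0,0]'

```text
time: 7.18
position: [0.5677, 0.1271, 0.1394]
eef_rot: [0.003, 0.068, 0.998, 0.004]
wrist_force: [0.0, 12.6, 13.1]
finger_gap: 0.131
```

```bash
python3 m.py t7 1.4
```

```text
7.175 [0.56767282 0.12707122 0.13942362] [-0.9908349   0.1350008  -0.00458186] [ 0.02306637 12.58102632 13.13348998] [ 1.98163199  0.41792404 -0.26357804] 0.1308030192047383
edge angle from stubs -7.831064327644289 [ 0.6780049  -0.00261889] [0.43094005 0.03136126] 3.8079091890296692 -8.836575929890095
line ang -7.982241931072848
far gap mm -0.3268765740266619
near gap mm 0.3311516046322053
slope [-0.00376935  0.00090881  0.10156081]
t3 gap vs t3 edge 15.945018206195316 -7.89
t3 gap vs t3 edge 15.99823019993233 -7.89
t7 gap vs t3 edge -0.25709843493732076 -7.98
t7 gap vs t3 edge 0.20213791035162523 -7.98
```

View pics/zt7.png

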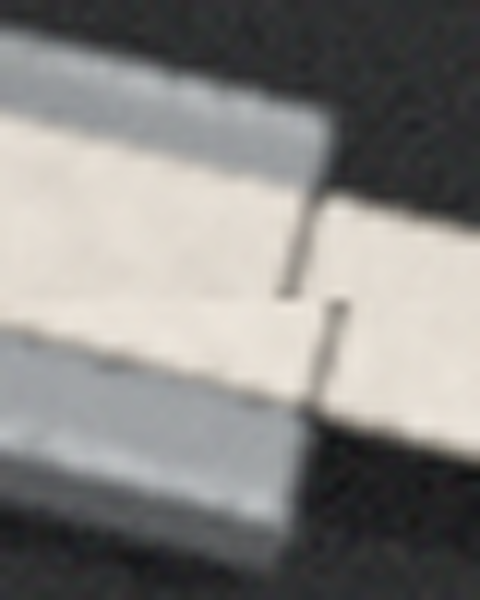

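Run:
```python
from h import *
p,d,i=snap('scene','s9')
```

Emit:
jog_arm --deltas '[0,0,0,0,0,0,0,0,0,0,0,0,0,0,0,0,0,0,0,0]'

```text
time: 7.78
position: [0.5677, 0.127, 0.1394]
eef_rot: [0.003, 0.068, 0.998, 0.004]
wrist_force: [-0.3, 13.0, 13.8]
finger_gap: 0.128
```

```bash
python3 m.py t8 1.4 | tail -3; python3 -c "
from h import *
print(qm(observe()['eef_rot']))"
```

```text
t3 gap vs t3 edge 15.99823019993233 -7.89
t8 gap vs t3 edge -0.2782779117491003 -7.99
t8 gap vs t3 edge 0.201331873951147 -7.99
[[-0.99083817  0.13493262  0.00573573]
 [ 0.13497665  0.99081531  0.00814348]
 [-0.00458423  0.00884306 -0.99995039]]
```

View pics/s9.png

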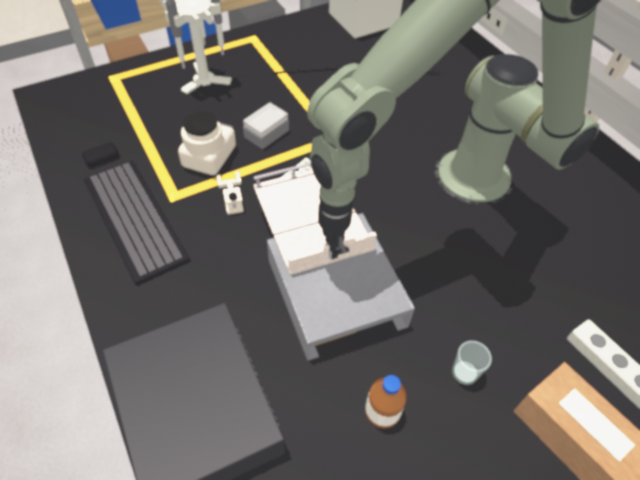

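View pics/t8.png

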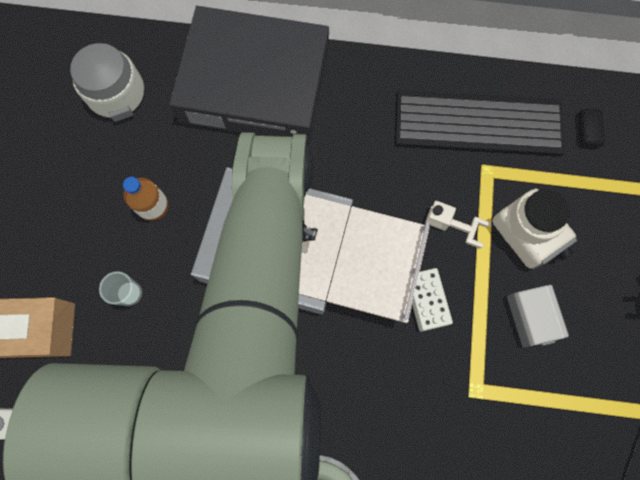

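```bash
python3 -c "
from plant import *
print(sign_off())"
```

```text
the job is handed in; nothing more can be done
None
```

I gripped the board by the middle of its upstand (80 N) and slid it out about 113 mm, turning it about 4° so the line runs parallel to the riser's edge. I handed the job in at about 8 s, still holding the board.

**Line position:** in the last top pictures the line was within about 0.3 mm of the riser's outer edge at both sides. It was about 0.1° off parallel, measured against the edge as fitted at the earlier 16 mm gap. The line had not moved after half a second of waiting.

**Level:** the upstand is pressed down with about 13 N. I judge the board to be seated on the riser, but two readings don't quite agree with that:
- The depth picture gave an outward slope of about 0.2°, against about 0° at the start.
- The tool itself leans about 0.5°.

I took these to be measurement noise and the arm giving slightly, and did not correct them.

**Other objects:** the rack, hanger, bottle, beaker, mixer and tip box look unmoved in the final pictures. I checked these by eye only.

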